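# Closing count at the end of the dumbbell rack

## Task

Do the closing count with a fingertip: lightly touch the lid of the steel canister, then the lime grip ring, then the black clip collar that is fitted on the chrome dumbbell handle, and last press the green button of the tally box fully down, where it stays, to log the count. Touch gently and only touch: do not lift or shift the things you count, and leave the loose collars and the other things alone.

Things in the scene. Friction and masses are not known exactly. Their poses are not given: they have to be found in the camera images.
- canister: closed brushed-steel canister standing upright, 91 mm across at the lid, 110 mm tall, about 0.6 kg, loose; the lid is its top. Origin: centre of its underside, z up
- canister_lid: the bright flat lid of the canister, part of it, 91 mm across and 18 mm thick; a sprung push-top that gives up to 5 mm (2 N per mm) and comes back. Origin: centre of its underside, 18 mm below its top face and 92 mm above the canister's underside
- ring: lime green silicone grip ring lying flat, outer diameter 64 mm, hole 28 mm, 30 mm high, about 90 g, loose; its soft top gives up to 5 mm (2 N per mm). Origin: centre of the hole at the underside, z up
- handle: chrome dumbbell handle, 360 mm long, ends 25 mm thick, 1.8 kg, lying loose in two V rests of a fixed grey cradle (base 85 x 340 mm) about across the robot's view, its axis about 70 mm above the surface. Flanges 52 mm across stand 68 to 80 mm either side of its middle; the rests carry it about 150 mm either side. Origin: mid-length on its axis; y along the handle, z up
- fitted_collar: black spring clip collar on the handle, 105 mm from its middle towards the robot's left (+y); coil 44 mm across, 22 mm long, top about 22 mm above the handle's axis, gives up to 3 mm downwards (3.3 N per mm). Two finger grips point away from the robot to 62 mm, one slanting down, one up to 30 mm above the axis. Origin: centre of the coil, on the handle's axis
- tally_box: grey box fixed to the surface, 90 x 90 mm, 45 mm high, with the green button in the middle of its top in a flat black collar 3 mm high. Origin: centre of its underside
- button_top (a point): centre of the top face of the green button, 34 mm across, 62 mm above the surface before it is pressed; it moves with the button
- tally_button (a joint): travel of the green button in m: 0 up, 0.006 fully down (hard stop). It needs about 4 N to move and stays where it is left
- collar_a: loose black spring clip collar lying flat on the surface, 22 mm high, coil 44 mm across with two grips to 62 mm from its centre; leave alone. Origin: under the coil's centre
- collar_b: another loose collar like collar_a; leave alone
- collar_c: another loose collar like collar_a; leave alone
- bottle: blue drinking bottle, 68 mm across, 200 mm tall, standing; leave alone. Origin: centre of its underside
- tub: white tub with orange cap, 80 mm across, 80 mm tall, standing; leave alone. Origin: centre of its underside
- plate: black weight plate lying flat, 150 mm across, 20 mm thick; leave alone. Origin: centre of its underside
Mind the look-alikes: they are no part of the job. What is shaped like the canister but turquoise is not meant.

How it is judged:
On the way, in this order (a step that is already met when the one before it is completed fails the run):
1. a finger touches the lid of the canister (contact force between the fingers and canister_lid above 0.5 N), for 0.03 s.
2. then a finger touches the lime ring (contact force between the fingers and ring above 0.5 N), for 0.03 s.
3. then a finger touches the collar fitted on the handle (contact force between the fingers and fitted_collar above 0.5 N), for 0.03 s.
4. then the green button is pressed fully down (value of joint tally_button above 0.0045 m), for 0.05 s.
At the end, for the whole second after the job is handed in: The green button stays at least 4.5 mm down; canister, ring, handle with its collar, the loose collars, bottle, tub and plate are within 15 mm of where they started and the standing ones upright; the counted things are at rest (value of joint tally_button above 0.0045 m and angle between each of canister, bottle, tub's own z axis and vertical below 0.1 rad and distance of each of canister, ring, handle, collar_a, collar_b, collar_c, bottle, tub, plate from where it was at the start of the episode below 0.015 m and linear speed of each of canister, ring, handle below 0.02 m/s); the robot touches nothing.
It fails at once if a counted thing is pressed with more than 30 N (contact force between the fingers and canister above 30 N or contact force between the fingers and ring above 30 N or contact force between the fingers and handle above 30 N).
It fails at once if a counted thing is lifted, or shifted by more than 15 mm (distance of any of canister, ring, handle from where it was at the start of the episode above 0.015 m).
It fails at once if a bystander is shifted by more than 15 mm (distance of any of collar_a, collar_b, collar_c, bottle, tub, plate from where it was at the start of the episode above 0.015 m).
It also fails if it takes over 58 s, if anything falls off the work surface, if the arm or the gripper's body presses on something with over 40 N, if the wrist force passes 120 N, or if a joint passes its speed limit or range.

## Robot

A 6-joint arm with a two-finger parallel gripper is mounted at the origin on the work surface. World frame = base frame: x ahead of the robot, y to its left, z up, the work surface at z = 0. Lengths are in m, angles in rad, forces in N, time in s.
With the tool pointing down it reaches from about 0.325 to 0.775 m from the base axis. Payload 5.5 kg.
Tool frame: the origin (TCP) lies midway between the tips of the shut fingers; the grasp point (between the pads) lies 19 mm behind it (bot.pinch_z is the distance from the TCP to the grasp point, in m); z points along the fingers, y is the direction in which the jaws open and shut (so a half turn about z gives the same grasp; the last joint's range is limited). The gripper opens to 88 mm and grips with 3 to 60 N. Pads are 20 mm wide; open, the fingers measure 115 mm over their backs; the gripper's body (75 mm by 178 mm) begins 61 mm behind the grasp point.
Start: joints at [-1.164, 0.091, 1.231, -0, 1.82, -0.057], TCP at [0.268, -0.537, 0.223] pointing down, gripper open.
Joint ranges: [-2.87, 2.87], [-0.86, 2.18], [0.17, 2.46], [-1.51, 4.65], [0.06, 2.69], [-2.65, 2.65]. Speed limits (rad/s): [2.57, 2.57, 3.01, 3.14, 3.14, 3.14].

## Interface

Orientations are given as [roll, pitch, yaw] about the fixed x, y, z axes, in that order (R = Rz(yaw) Ry(pitch) Rx(roll)).
In Python, from workcell import bot gives the robot as it stands. The module is installed in compiled form; this text tells all that it offers.
- The arm moves only by the tool arm_command, never from a script. Its argument "commands" is a list of rows, each a list of 7 numbers: the shift along the tool's x, y, z in units of 20 mm (1.0 is 20 mm), then the turn, a rotation vector about the tool's x, y, z in units of 6 degrees (1.0 is 6 degrees), then the gripper's target within -1 to 1 (fully open at 1, half-way at 0, shut at -1). In form: [[tx, ty, tz, ax, ay, az, fingers], ...]. A call has exactly 8 rows; each row shifts and turns the commanded pose from where the row before left it, along the tool's axes as they then stand; what a row does not reach is not made up. A row lasts 1/8 s, in which the tool goes at most 62.5 mm and 10.7 degrees, less where a joint would pass 70% of its speed; a pose out of reach is approached as far as the arm can. A call with a number of a shift or a turn outside -1 to 1 is refused whole. A call with a gripper value outside its range is refused whole. The fingers move at their own pace and stop on an object; the grip force is fixed at half the most. Time passes only in rows, so rows that do not move let the fingers close, or fill a call up. It gives the time, the measured TCP pose, the force and the opening at its end, in the units of the state.
- bot.get_obs(): the state, without advancing time (a new reading comes with each control period).
- bot.grab_frame(name): name is "side" or "top" or "wrist"; returns a dict with "color" (384x512x3 uint8, red, green, blue), "depth" (384x512 float32, m along the optical axis (not along the pixel's ray), 0 where there is no reading), "fx", "fy", "cx", "cy" (pixels), "dist" ([k1, k2, p1, p2, k3] as OpenCV has them; the pictures are not rectified), "extrinsics" (4x4, takes a point from camera to world coordinates). Camera axes: x right, y down, z forward; pixel columns grow to the right and rows downward; lengths in m; the calibration is good to about 2 mm. A picture is of the moment at which its call begins.
- bot.hand_in(): hands the job in, once; it reports no verdict.
The state is a dict: "time_s": time; "joint_positions": joint angles; "qvel": joint speeds; "effort": joint torques, N m; "ee_pos": TCP position; "orientation": TCP orientation; "contact_force": force on the tool from outside, world axes, zero at the start; "ft_torque": the same for the moment, N m; "opening": finger opening in m.
Only numpy, scipy, OpenCV 4.12 (cv2) and the standard library are available. Lean on these libraries where they do the work, as an engineer would, in place of code of your own. Each camera call takes 0.05 s, during which the arm holds its last target. There are 200 camera calls.

## Working session

There is one attempt and no reset: what is moved stays moved. The work goes in short steps, Python scripts to look and compute and a tool call to move; the robot and the scene stay as the last step left them, time stands still between calls to the robot, and variables do not carry over. Pictures are saved under pics/ and viewed, about 8 in all and at most 12, crops included, and the job is handed in when it is done.

Besides the shell and the picture viewer there is one more tool, called by a JSON object that holds its "name" and its "arguments". arm_command: Moves the arm, as the interface text tells. Shifts and turns lie within -1 to 1; 1 stands for 20 mm of shift or 6 degrees of turn. Its arguments: {"type":"object","properties":{"commands":{"type":"array"}},"required":["commands"]}

```bash
mkdir -p pics; cat > h.py <<'E'
import numpy as np, cv2, pickle
from workcell import bot
def grab(n,tag):
    f=bot.grab_frame(n); pickle.dump(f,open(f'pics/{tag}.pkl','wb'))
    cv2.imwrite(f'pics/{tag}.png',f['color'][...,::-1]); return f
def load(tag): return pickle.load(open(f'pics/{tag}.pkl','rb'))
def cloud(f):
    h,w=f['depth'].shape; K=np.array([[f['fx'],0,f['cx']],[0,f['fy'],f['cy']],[0,0,1.]])
    u,v=np.meshgrid(np.arange(w),np.arange(h))
    p=cv2.undistortPoints(np.stack([u,v],-1).reshape(-1,1,2).astype(float),K,np.array(f['dist'],float)).reshape(h,w,2)
    d=f['depth'][...,None]; P=np.concatenate([p*d,d],-1); E=f['extrinsics']
    return P@E[:3,:3].T+E[:3,3]
E
python3 - <<'E'
from h import *
a=grab('top','top0'); b=grab('side','side0')
cv2.imwrite('pics/both.png',cv2.resize(np.vstack([a['color'],b['color']])[...,::-1],None,fx=.78,fy=.78))
print(bot.get_obs())
E
```

```text
{'time_s': 0.1, 'joint_positions': array([-1.16370291e+00,  9.17895288e-02,  1.23178525e+00,  3.99731788e-06,
        1.81981743e+00, -5.66699506e-02]), 'qvel': array([ 0.00059035, -0.00202012, -0.00390171,  0.00088822, -0.00046229,
       -0.0004704 ]), 'effort': array([ 3.14020886e-03, -4.47854984e+01, -4.07571673e+01,  7.01112184e-02,
        2.84078118e-02, -1.02855849e-04]), 'ee_pos': array([ 0.26829524, -0.53636043,  0.22160522]), 'orientation': array([-3.13979620e+00, -1.05795995e-04,  4.63764254e-01]), 'contact_force': array([0.4485382 , 0.41189066, 0.00391065]), 'ft_torque': array([-0.04275641, -0.04653084,  0.02090242]), 'opening': 0.0878903242267069}
```

View pics/both.png

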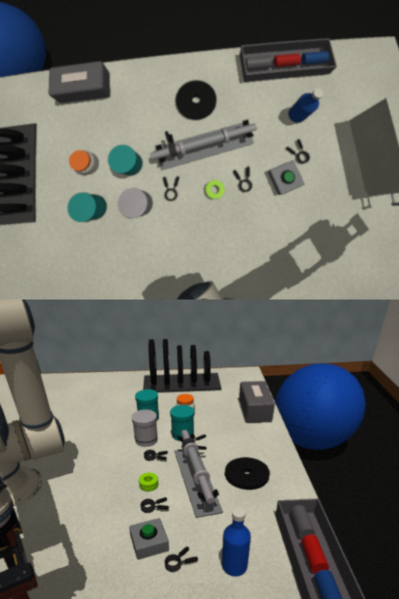

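The top view (shown at 0.78 scale) shows these candidates:
- **Canister:** grey steel at (133,203). The turquoise look-alikes are at (84,207) and (124,160).
- **Ring:** the only lime one, at (215,189).
- **Collar:** the fitted one is on the handle at (170,145). The loose ones are at (171,188), (243,180) and (298,152).
- **Button:** (288,177).

Next I'll measure these and check the choice in one close crop.

```bash
python3 - <<'E'
from h import *
f=load('top0'); P=cloud(f)
cv2.imwrite('pics/crop.png',cv2.resize(f['color'][140:300,130:400][...,::-1],(800,474),interpolation=cv2.INTER_CUBIC))
for n,u,v,r in [('can',171,260,12),('collar',218,186,6),('ring',275,242,12),('btn',369,227,4),('teal1',108,265,10),('teal2',159,205,10),('tub',104,206,8),('bottle',390,137,20)]:
    q=P[v-r:v+r+1,u-r:u+r+1].reshape(-1,3); z=q[:,2]; t=q[z>np.nanpercentile(z,90)-.008]
    print(n,P[v,u].round(3),'top z',np.percentile(z,95).round(3),'topmean',t.mean(0).round(3))
hsv=cv2.cvtColor(f['color'],cv2.COLOR_RGB2HSV)
m=(P[...,2]>.1)&(P[...,2]<.125)
n,l,s,c=cv2.connectedComponentsWithStats(m.astype(np.uint8))
for i in range(1,n):
    if s[i,4]>150:
        q=P[l==i]; print('z~.11',c[i].round(),q.mean(0).round(3),(q.max(0)-q.min(0)).round(3))
g=(hsv[...,0]>32)&(hsv[...,0]<48)&(hsv[...,1]>150)&(hsv[...,2]>90)&(P[...,2]>.02)
v,u=np.where(g); q=P[g]; print('lime',u.mean(),v.mean(),(q.max(0)+q.min(0))/2,q.max(0)-q.min(0))
m=(P[...,2]>.055)&(P[...,2]<.115); m[:150]=0;m[215:]=0;m[:,:185]=0;m[:,340:]=0
q=P[m]; print('handle',q.mean(0),q.min(0),q.max(0)); v0=np.linalg.svd(q-q.mean(0),full_matrices=0)[2][0];print(v0)
E
```

```text
can [0.449 0.227 0.113] top z 0.112 topmean [0.449 0.227 0.112]
collar [0.62  0.104 0.084] top z 0.092 topmean [0.615 0.101 0.089]
ring [ 0.47  -0.025  0.001] top z 0.032 topmean [ 0.468 -0.024  0.03 ]
btn [ 0.476 -0.264  0.062] top z 0.065 topmean [ 0.476 -0.264  0.063]
teal1 [0.452 0.38  0.111] top z 0.112 topmean [0.452 0.38  0.112]
teal2 [0.584 0.249 0.109] top z 0.112 topmean [0.582 0.248 0.116]
tub [0.602 0.399 0.081] top z 0.083 topmean [0.602 0.399 0.083]
bottle [ 0.685 -0.335  0.131] top z 0.194 topmean [ 0.692 -0.343  0.19 ]
z~.11 [482. 195.] [ 0.518 -0.552  0.113] [0.282 0.011 0.025]
z~.11 [156. 203.] [0.589 0.255 0.11 ] [0.088 0.09  0.015]
z~.11 [170. 260.] [0.45  0.231 0.11 ] [0.09  0.09  0.014]
z~.11 [105. 265.] [0.453 0.389 0.11 ] [0.091 0.092 0.015]
lime 275.0242214532872 242.46712802768167 [ 0.46720365 -0.02338629  0.03016028] [0.05532401 0.05768056 0.00833485]
handle [0.62229674 0.00574447 0.08089762] [ 0.56750395 -0.1818359   0.05502281] [0.68143023 0.17333485 0.1011864 ]
[-0.15031217  0.98862837  0.00449498]
```

View pics/crop.png

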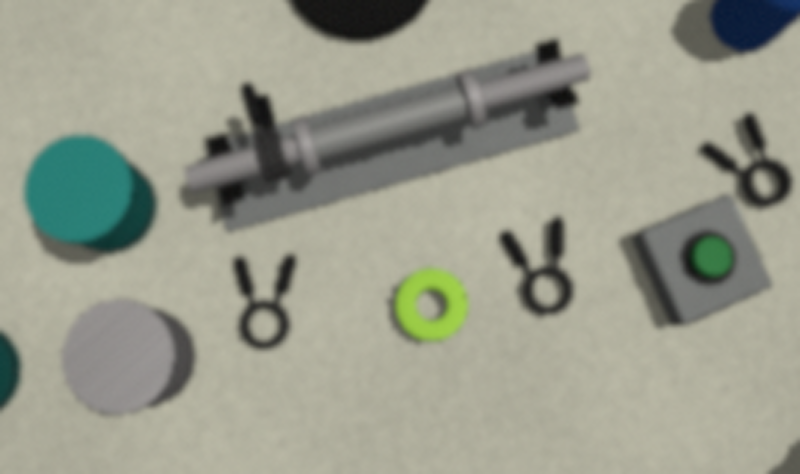

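{"name": "arm_command", "arguments": {"commands": [[0, 0, 0, 0, 0, 0.9, -1], [0, 0, 0, 0, 0, 0.9, -1], [0, 0, 0, 0, 0, 0.9, -1], [0, 0, 0, 0, 0, 0.9, -1], [0, 0, 0, 0, 0, 0.83, -1], [1, -1, 0, 0, 0, 0, -1], [1, -1, 0, 0, 0, 0, -1], [1, -1, 0, 0, 0, 0, -1]]}}

```text
time_s: 1.1
ee_pos: [0.3288, -0.4759, 0.2219]
orientation: [-3.141, 0.001, -0.0]
contact_force: [0.2, -0.7, -0.1]
opening: 0.0112
```

```bash
python3 - <<'E'
from h import *
f=load('top0'); P=cloud(f); s=load('side0'); Q=cloud(s)
A=np.vstack([P.reshape(-1,3),Q.reshape(-1,3)])
# chrome: points above z .06 in handle zone
for lab,C in (('top',P.reshape(-1,3)),('side',Q.reshape(-1,3))):
    m=(C[:,2]>.076)&(C[:,2]<.12)&(C[:,0]>.55)&(C[:,0]<.69)&(C[:,1]>-.2)&(C[:,1]<.18); q=C[m]
    for y in np.arange(-.19,.18,.01):
        b=q[(q[:,1]>=y)&(q[:,1]<y+.01)]
        if len(b)>3: print(lab,round(y+.005,3),'x',b[:,0].min().round(3),b[:,0].max().round(3),'zmax',b[:,2].max().round(3),'xc',np.average(b[:,0],weights=(b[:,2]-.07)).round(3),len(b))
for u,v in [(194,200),(327,162),(220,191),(219,184),(213,170),(232,188),(290,173)]: print(u,v,P[v,u].round(3))
print(bot.get_obs()['ee_pos'])
E
```

```text
top -0.185 x 0.645 0.661 zmax 0.082 xc 0.652 6
top -0.175 x 0.643 0.663 zmax 0.085 xc 0.652 31
top -0.165 x 0.623 0.663 zmax 0.084 xc 0.648 37
top -0.155 x 0.619 0.678 zmax 0.084 xc 0.648 50
top -0.145 x 0.638 0.677 zmax 0.084 xc 0.65 37
top -0.135 x 0.636 0.658 zmax 0.085 xc 0.646 33
top -0.125 x 0.635 0.656 zmax 0.084 xc 0.644 32
top -0.115 x 0.633 0.655 zmax 0.085 xc 0.642 30
top -0.105 x 0.63 0.653 zmax 0.085 xc 0.641 35
top -0.095 x 0.63 0.649 zmax 0.085 xc 0.638 29
top -0.085 x 0.613 0.648 zmax 0.098 xc 0.629 41
top -0.075 x 0.611 0.659 zmax 0.098 xc 0.636 68
top -0.065 x 0.621 0.657 zmax 0.09 xc 0.636 46
top -0.055 x 0.62 0.646 zmax 0.087 xc 0.632 40
top -0.045 x 0.618 0.645 zmax 0.087 xc 0.63 43
top -0.035 x 0.614 0.643 zmax 0.087 xc 0.628 41
top -0.025 x 0.613 0.641 zmax 0.088 xc 0.627 42
top -0.015 x 0.613 0.639 zmax 0.09 xc 0.625 41
top -0.005 x 0.609 0.637 zmax 0.086 xc 0.623 43
top 0.005 x 0.608 0.634 zmax 0.087 xc 0.621 42
top 0.015 x 0.606 0.635 zmax 0.088 xc 0.619 42
top 0.025 x 0.605 0.631 zmax 0.087 xc 0.617 41
top 0.035 x 0.603 0.629 zmax 0.088 xc 0.616 42
top 0.04
[... 1919 characters left out ...]
.587 0.629 zmax 0.092 xc 0.6 22
side 0.095 x 0.584 0.625 zmax 0.093 xc 0.605 40
side 0.105 x 0.585 0.663 zmax 0.099 xc 0.631 79
side 0.115 x 0.62 0.664 zmax 0.098 xc 0.649 19
side 0.125 x 0.591 0.656 zmax 0.094 xc 0.609 14
side 0.135 x 0.569 0.624 zmax 0.083 xc 0.595 21
side 0.145 x 0.57 0.625 zmax 0.086 xc 0.597 19
side 0.155 x 0.586 0.622 zmax 0.085 xc 0.597 16
side 0.165 x 0.584 0.604 zmax 0.084 xc 0.594 17
side 0.175 x 0.587 0.596 zmax 0.083 xc 0.592 4
194 200 [0.592 0.168 0.079]
327 162 [ 0.651 -0.178  0.085]
220 191 [0.605 0.1   0.092]
219 184 [0.644 0.109 0.008]
213 170 [0.658 0.112 0.101]
232 188 [0.608 0.069 0.096]
290 173 [ 0.63  -0.079  0.096]
[ 0.32878222 -0.4758892   0.22193513]
```

{"name": "arm_command", "arguments": {"commands": [[0.4, -1, 0, 0, 0, 0, -1], [0.4, -1, 0, 0, 0, 0, -1], [0.4, -1, 0, 0, 0, 0, -1], [0.4, -1, 0, 0, 0, 0, -1], [0.4, -1, 0, 0, 0, 0, -1], [0.4, -1, 0, 0, 0, 0, -1], [0.4, -1, 0, 0, 0, 0, -1], [0.4, -1, 0, 0, 0, 0, -1]]}}

```text
time_s: 2.1
ee_pos: [0.3929, -0.3153, 0.2227]
orientation: [3.142, -0.0, 0.0]
contact_force: [0.1, -0.1, 0.8]
opening: 0.0007
```

{"name": "arm_command", "arguments": {"commands": [[0.2, -1, 0, 0, 0, 0, -1], [0.2, -1, 0, 0, 0, 0, -1], [0.2, -1, 0, 0, 0, 0, -1], [0.2, -1, 0, 0, 0, 0, -1], [0.2, -1, 0, 0, 0, 0, -1], [0.2, -1, 0, 0, 0, 0, -1], [0.2, -1, 0, 0, 0, 0, -1], [0.2, -1, 0, 0, 0, 0, -1]]}}

```text
time_s: 3.1
ee_pos: [0.4244, -0.1554, 0.2227]
orientation: [3.142, -0.0, -0.0]
contact_force: [0.5, -0.7, -0.0]
opening: 0.0005
```

{"name": "arm_command", "arguments": {"commands": [[0.2, -1, 0, 0, 0, 0, -1], [0.2, -1, 0, 0, 0, 0, -1], [0.2, -1, 0, 0, 0, 0, -1], [0.2, -1, 0, 0, 0, 0, -1], [0.2, -1, 0, 0, 0, 0, -1], [0.2, -1, 0, 0, 0, 0, -1], [0, -1, 0, 0, 0, 0, -1], [0, -1, 0, 0, 0, 0, -1]]}}

```text
time_s: 4.1
ee_pos: [0.4481, 0.0045, 0.2227]
orientation: [3.142, -0.0, -0.0]
contact_force: [-0.3, -0.0, 0.2]
opening: 0.0004
```

{"name": "arm_command", "arguments": {"commands": [[0, -1, 0, 0, 0, 0, -1], [0, -1, 0, 0, 0, 0, -1], [0, -1, 0, 0, 0, 0, -1], [0, -1, 0, 0, 0, 0, -1], [0, -1, 0, 0, 0, 0, -1], [0, -1, 0, 0, 0, 0, -1], [0, -1, 0, 0, 0, 0, -1], [0, -1, 0, 0, 0, 0, -1]]}}

```text
time_s: 5.1
ee_pos: [0.4479, 0.1644, 0.2227]
orientation: [-3.142, -0.0, -0.0]
contact_force: [-0.1, -1.3, 0.5]
opening: 0.0001
```

{"name": "arm_command", "arguments": {"commands": [[0, -1, 0.5, 0, 0, 0, -1], [0, -1, 0.5, 0, 0, 0, -1], [0, -1, 0.5, 0, 0, 0, -1], [0, 0, 1, 0, 0, 0, -1], [0, 0, 1, 0, 0, 0, -1], [0, 0, 0.5, 0, 0, 0, -1], [0, 0, 0, 0, 0, 0, -1], [0, 0, 0, 0, 0, 0, -1]]}}

```text
time_s: 6.1
ee_pos: [0.4489, 0.2232, 0.1434]
orientation: [-3.141, -0.001, -0.001]
contact_force: [-0.2, -0.1, 1.1]
opening: 0.0003
```

{"name": "arm_command", "arguments": {"commands": [[0, 0, 0.9, 0, 0, 0, -1], [0, 0, 0.5, 0, 0, 0, -1], [0, 0, 0.1, 0, 0, 0, -1], [0, 0, 0.1, 0, 0, 0, -1], [0, 0, 0.1, 0, 0, 0, -1], [0, 0, 0.1, 0, 0, 0, -1], [0, 0, 0, 0, 0, 0, -1], [0, 0, 0, 0, 0, 0, -1]]}}

```text
time_s: 7.1
ee_pos: [0.4487, 0.2234, 0.1077]
orientation: [-3.141, -0.001, -0.0]
contact_force: [-1.8, -1.4, 4.9]
opening: 0.0007
```

Lid touched at about 5 N. Now up and over to the ring, aiming for its rim on the side near the robot.

{"name": "arm_command", "arguments": {"commands": [[0, 0, -0.5, 0, 0, 0, -1], [0, 0, -1, 0, 0, 0, -1], [0, 0.5, -0.5, 0, 0, 0, -1], [0, 1, 0, 0, 0, 0, -1], [0, 1, 0, 0, 0, 0, -1], [0, 1, 0, 0, 0, 0, -1], [0, 1, 0, 0, 0, 0, -1], [0, 1, 0, 0, 0, 0, -1]]}}

```text
time_s: 8.1
ee_pos: [0.4485, 0.1121, 0.1474]
orientation: [3.141, -0.001, -0.0]
contact_force: [0.1, 0.4, 0.2]
opening: 0.0003
```

{"name": "arm_command", "arguments": {"commands": [[-0.1, 1, 0, 0, 0, 0, -1], [0, 1, 0, 0, 0, 0, -1], [0, 1, 0.5, 0, 0, 0, -1], [0, 1, 1, 0, 0, 0, -1], [0, 1, 1, 0, 0, 0, -1], [0, 1, 1, 0, 0, 0, -1], [0, 0.9, 0.5, 0, 0, 0, -1], [0, 0, 0, 0, 0, 0, -1]]}}

```text
time_s: 9.1
ee_pos: [0.4459, -0.0257, 0.0663]
orientation: [3.142, 0.001, -0.002]
contact_force: [0.3, -0.0, 0.8]
opening: 0.0008
```

```bash
python3 - <<'E'
from h import *
a=grab('wrist','w1'); b=grab('top','t1')
cv2.imwrite('pics/w1b.png',np.hstack([cv2.resize(a['color'],(400,300)),cv2.resize(b['color'][170:300,190:363],(400,300))])[...,::-1])
print(bot.get_obs()['ee_pos'])
E
```

```text
[ 0.44669405 -0.02466859  0.06748582]
```

View pics/w1b.png

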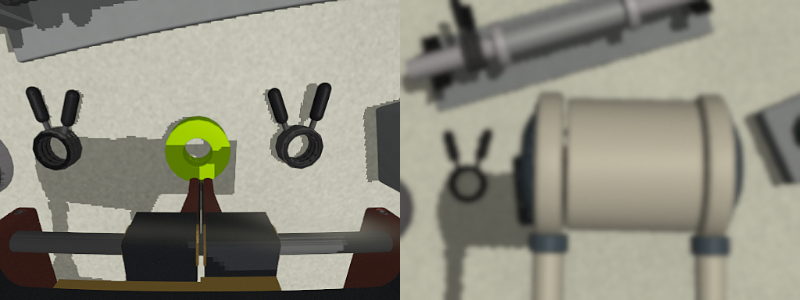

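The left half (wrist view) shows the ring at (198,148), with the shut fingertips at (202,182) over its near rim. I'll descend gently.

{"name": "arm_command", "arguments": {"commands": [[0, 0, 1, 0, 0, 0, -1], [0, 0, 0.5, 0, 0, 0, -1], [0, 0, 0.1, 0, 0, 0, -1], [0, 0, 0.1, 0, 0, 0, -1], [0, 0, 0.1, 0, 0, 0, -1], [0, 0, 0.1, 0, 0, 0, -1], [0, 0, 0.1, 0, 0, 0, -1], [0, 0, 0, 0, 0, 0, -1]]}}

```text
time_s: 10.2
ee_pos: [0.4468, -0.0247, 0.0274]
orientation: [3.142, -0.001, -0.0]
contact_force: [-1.3, 1.0, 5.5]
opening: 0.0002
```

Ring touched at 5.5 N. Next is the fitted collar.

{"name": "arm_command", "arguments": {"commands": [[0, 0, -0.5, 0, 0, 0, -1], [0, 0, -1, 0, 0, 0, -1], [0, 0, -1, 0, 0, 0, -1], [0, 0, -1, 0, 0, 0, -1], [0, 0, -1, 0, 0, 0, -1], [0.75, -0.5, -1, 0, 0, 0, -1], [1, -0.8, 0, 0, 0, 0, -1], [1, -0.8, 0, 0, 0, 0, -1]]}}

```text
time_s: 11.2
ee_pos: [0.5023, 0.0177, 0.1378]
orientation: [3.142, -0.001, -0.0]
contact_force: [0.3, 0.2, -0.7]
opening: 0.0007
```

{"name": "arm_command", "arguments": {"commands": [[1, -0.8, 0, 0, 0, 0, -1], [1, -0.8, 0, 0, 0, 0, -1], [1, -0.8, 0, 0, 0, 0, -1], [1, -0.8, 0, 0, 0, 0, -1], [1, -0.85, 0, 0, 0, 0, -1], [0, 0, 0, 0, 0, 0, -1], [0, 0, 0, 0, 0, 0, -1], [0, 0, 0, 0, 0, 0, -1]]}}

```text
time_s: 12.2
ee_pos: [0.601, 0.0977, 0.137]
orientation: [3.141, -0.0, -0.001]
contact_force: [-0.3, -0.5, 0.1]
opening: 0.0002
```

```bash
python3 - <<'E'
from h import *
a=grab('wrist','w2'); b=grab('side','s2')
cv2.imwrite('pics/w2b.png',np.hstack([cv2.resize(a['color'],(400,300)),cv2.resize(b['color'][150:280,170:343],(400,300))])[...,::-1])
print(bot.get_obs()['ee_pos'])
E
```

```text
[0.60116633 0.09780031 0.13703388]
```

View pics/w2b.png

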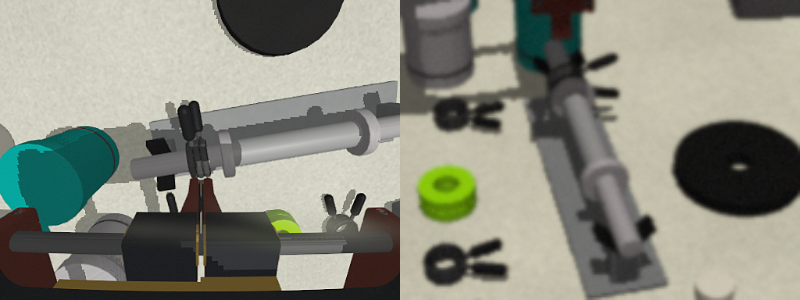

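The wrist view shows the fingertip (202,180) in line with the fitted collar's coil (200,158) and clear of the flange at (228,150). I'll descend.

{"name": "arm_command", "arguments": {"commands": [[0, 0, 1, 0, 0, 0, -1], [0, 0, 0.9, 0, 0, 0, -1], [0, 0, 0.1, 0, 0, 0, -1], [0, 0, 0.1, 0, 0, 0, -1], [0, 0, 0.1, 0, 0, 0, -1], [0, 0, 0.05, 0, 0, 0, -1], [0, 0, 0.05, 0, 0, 0, -1], [0, 0, 0, 0, 0, 0, -1]]}}

```text
time_s: 13.3
ee_pos: [0.6016, 0.0984, 0.0909]
orientation: [-3.141, -0.001, -0.0]
contact_force: [0.6, 1.0, -0.0]
opening: 0.0005
```

{"name": "arm_command", "arguments": {"commands": [[0, 0, 0.05, 0, 0, 0, -1], [0, 0, 0, 0, 0, 0, -1], [0, 0, 0.04, 0, 0, 0, -1], [0, 0, 0, 0, 0, 0, -1], [0, 0, 0, 0, 0, 0, -1], [0, 0, 0, 0, 0, 0, -1], [0, 0, 0, 0, 0, 0, -1], [0, 0, 0, 0, 0, 0, -1]]}}

```text
time_s: 14.3
ee_pos: [0.6017, 0.0983, 0.0891]
orientation: [-3.142, -0.001, -0.0]
contact_force: [-0.0, -0.1, 4.4]
opening: 0.0008
```

Collar touched at 4.4 N, at the coil's height. Now to the button.

{"name": "arm_command", "arguments": {"commands": [[0, 0, -0.5, 0, 0, 0, -1], [0, 0, -1, 0, 0, 0, -1], [0, 0, -1, 0, 0, 0, -1], [-0.8, 1, 0, 0, 0, 0, -1], [-0.8, 1, 0, 0, 0, 0, -1], [-0.8, 1, 0, 0, 0, 0, -1], [-0.8, 1, 0, 0, 0, 0, -1], [-0.8, 1, 0, 0, 0, 0, -1]]}}

```text
time_s: 15.3
ee_pos: [0.5213, -0.0023, 0.1405]
orientation: [3.141, -0.002, -0.0]
contact_force: [-0.4, 0.6, -0.1]
opening: 0.0011
```

{"name": "arm_command", "arguments": {"commands": [[-0.8, 1, 0, 0, 0, 0, -1], [-0.8, 1, 0, 0, 0, 0, -1], [-0.65, 1, 0, 0, 0, 0, -1], [0, 1, 0, 0, 0, 0, -1], [0, 1, 0, 0, 0, 0, -1], [0, 1, 0, 0, 0, 0, -1], [0, 1, 0, 0, 0, 0, -1], [0, 1, 0, 0, 0, 0, -1]]}}

```text
time_s: 16.3
ee_pos: [0.4767, -0.1626, 0.1402]
orientation: [3.141, -0.001, 0.0]
contact_force: [0.2, -0.6, 0.2]
opening: 0.0006
```

{"name": "arm_command", "arguments": {"commands": [[0, 1, 0, 0, 0, 0, -1], [0, 1, 0, 0, 0, 0, -1], [0, 1, 0.5, 0, 0, 0, -1], [0, 1, 1, 0, 0, 0, -1], [0, 1, 0.5, 0, 0, 0, -1], [0, 0.1, 0, 0, 0, 0, -1], [0, 0, 0, 0, 0, 0, -1], [0, 0, 0, 0, 0, 0, -1]]}}

```text
time_s: 17.3
ee_pos: [0.4769, -0.2633, 0.0996]
orientation: [3.141, -0.001, 0.001]
contact_force: [0.2, 0.7, 0.3]
opening: 0.0004
```

```bash
python3 - <<'E'
from h import *
a=grab('wrist','w3'); b=grab('side','s3')
cv2.imwrite('pics/w3b.png',np.hstack([cv2.resize(a['color'],(400,300)),cv2.resize(b['color'],(400,300))])[...,::-1])
o=bot.get_obs();print(o['ee_pos'],o['contact_force'])
E
```

```text
[ 0.47684043 -0.26326793  0.09956268] [-0.05192094  0.7813558   0.03956998]
```

View pics/w3b.png

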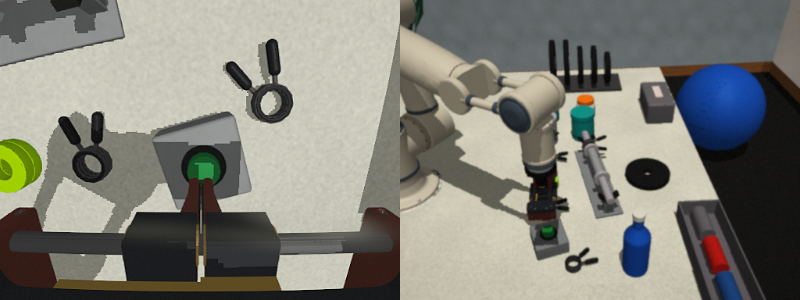

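The fingertip (202,180) is over the green button (202,165). I'll press it.

{"name": "arm_command", "arguments": {"commands": [[0, 0, 1, 0, 0, 0, -1], [0, 0, 0.7, 0, 0, 0, -1], [0, 0, 0.1, 0, 0, 0, -1], [0, 0, 0.1, 0, 0, 0, -1], [0, 0, 0.1, 0, 0, 0, -1], [0, 0, 0.1, 0, 0, 0, -1], [0, 0, 0.05, 0, 0, 0, -1], [0, 0, 0, 0, 0, 0, -1]]}}

```text
time_s: 18.4
ee_pos: [0.4764, -0.2636, 0.0563]
orientation: [3.142, -0.0, -0.0]
contact_force: [-2.9, 2.5, 5.0]
opening: 0.0002
```

{"name": "arm_command", "arguments": {"commands": [[0, 0, 0.04, 0, 0, 0, -1], [0, 0, 0, 0, 0, 0, -1], [0, 0, 0.04, 0, 0, 0, -1], [0, 0, 0, 0, 0, 0, -1], [0, 0, 0, 0, 0, 0, -1], [0, 0, 0, 0, 0, 0, -1], [0, 0, 0, 0, 0, 0, -1], [0, 0, 0, 0, 0, 0, -1]]}}

```text
time_s: 19.4
ee_pos: [0.4765, -0.2637, 0.0563]
orientation: [3.141, -0.001, -0.0]
contact_force: [-6.2, 3.9, 12.0]
opening: 0.0005
```

The button is on its hard stop: z no longer changes and the force rises to 12 N. Lifting off to check.

{"name": "arm_command", "arguments": {"commands": [[0, 0, -0.3, 0, 0, 0, -1], [0, 0, -1, 0, 0, 0, -1], [0, 0, -1, 0, 0, 0, -1], [0, 0, -1, 0, 0, 0, -1], [0, 0, -1, 0, 0, 0, -1], [0, 0, -1, 0, 0, 0, -1], [0, 0, 0, 0, 0, 0, -1], [0, 0, 0, 0, 0, 0, -1]]}}

```text
time_s: 20.4
ee_pos: [0.4763, -0.2635, 0.1596]
orientation: [-3.141, 0.001, -0.0]
contact_force: [-0.0, -0.1, -0.9]
opening: 0.0002
```

```bash
python3 - <<'E'
from h import *
a=grab('wrist','w4'); b=grab('top','t4'); s=grab('side','s4')
cv2.imwrite('pics/w4b.png',np.hstack([cv2.resize(a['color'],(400,300)),cv2.resize(b['color'],(400,300))])[...,::-1])
for n,f in (('wrist',a),('side',s),('side0',load('side0'))):
    P=cloud(f); d=np.hypot(P[...,0]-.476,P[...,1]+.264); q=P[(d<.012)&(P[...,2]<.08)&(P[...,2]>.04)]
    print(n,len(q),np.median(q[:,2]) if len(q) else None)
d=np.abs(b['color'].astype(int)-load('top0')['color']).max(-1)>50
for n,u,v,r in [('can',171,260,20),('collar',218,186,15),('ring',275,242,15)]: print(n,d[v-r:v+r,u-r:u+r].sum())
P=cloud(b);h=cv2.cvtColor(b['color'],cv2.COLOR_RGB2HSV)
g=(h[...,0]>32)&(h[...,0]<48)&(h[...,1]>150)&(h[...,2]>90)&(P[...,2]>.02); q=P[g]
if len(q): print('lime',(q.max(0)+q.min(0))/2)
print(bot.get_obs()['contact_force'])
E
```

```text
wrist 422 0.05683990412113646
side 79 0.05636990595652225
side0 78 0.062139652588608985
can 0
collar 0
ring 103
lime [ 0.45712414 -0.01761599  0.48050394]
[ 0.70879768  0.31571412 -0.85440839]
```

View pics/w4b.png

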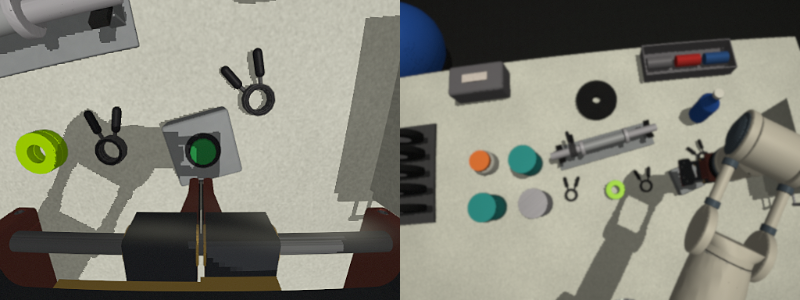

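The button stays down, at 56.4 mm against 62.1 mm before. The pixel change around the ring is probably the arm's shadow, so I'll check its position from the side view and hand in.

```bash
python3 - <<'E'
from h import *
for t in ('side0','side4' if 0 else 's4'):
    f=load(t);P=cloud(f);h=cv2.cvtColor(f['color'],cv2.COLOR_RGB2HSV)
    g=(h[...,0]>28)&(h[...,0]<50)&(h[...,1]>150)&(P[...,2]>.015)&(P[...,2]<.04)&(abs(P[...,0]-.467)<.08)
    print(t,g.sum(),np.median(P[g],axis=0).round(4))
bot.hand_in()
E
```

```text
side0 375 [ 0.4664 -0.0323  0.0285]
s4 49 [ 0.4907 -0.0365  0.028 ]
the job is handed in; nothing more can be done
```

I touched the canister lid, the lime ring and the fitted collar in that order, then pressed the green button to its stop and handed in at about 21 s.

- **Touches:** the measured forces were about 4.9 N on the lid, 5.5 N on the ring and 4.4 N on the collar. All are well under the 30 N limit.
- **Button:** I pressed it to the hard stop with about 12 N. After lifting off, its top sat at 56.4 mm against 62.1 mm before, so it stayed about 5.7 mm down. The gripper was clear by then, about 100 mm above it, with no force beyond the sensor noise.
- **Canister and fitted collar:** the top view showed no pixel changes around either of them.
- **Ring:** two number checks failed to confirm that it stayed put.
    - The top view had 103 changed pixels around it, probably the arm's shadow, and its colour fit took in points on the arm.
    - The side view gave a 24 mm offset in x, over the 15 mm limit. That reading used only 49 of the earlier 375 pixels, because the ring was mostly hidden, so I did not rely on it.
    - By eye, the ring sat at the same pixel in the top view, (215,189), before and after.
- **Bystanders:** I checked the other objects only by eye in the last pictures, and they looked unmoved.

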